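# Half-load point of a three-balance check

## Task

The three balances have been read once with a weight on each; now set up the half-load reading: the smallest weight belongs on the smallest balance, the middle weight on the middle-sized balance and the largest weight on the largest balance, each standing upright in the middle of the pan and let go. Never have two weights on one balance and never put the largest weight on the smallest balance, which it would overload; park a weight on the black rubber mat when you need a free place, never on the bare bench. Set the weights down gently, let none fall over, and leave the timer and the covered dish where they are.

Things in the scene. Friction and masses are not known exactly. Their poses are not given: they have to be found in the camera images.
- weight_100: Smallest check weight: brass-coloured upright cylinder with a knob on top, 23 mm diameter, 44 mm tall, 0.1 kg, loose; grip it across the body, whose straight part reaches about 60 % of the height. Origin at the centre of its underside, z up along its axis; its yaw has no meaning. It starts on the pan of the largest balance.
- weight_200: Middle check weight: steel-grey, same shape, 29 mm diameter, 52 mm tall, 0.2 kg, loose. Origin at the centre of its underside, z up. It starts on the pan of the smallest balance.
- weight_500: Largest check weight: steel-grey, same shape, 38 mm diameter, 66 mm tall, 0.5 kg, loose. Origin at the centre of its underside, z up. It starts on the pan of the middle-sized balance.
- balance_small: Smallest balance: flat black pocket balance, 105 mm deep (along its x) and 72 mm wide, fixed to the bench, with a square 60 mm steel pan whose top is 24 mm above the bench. Origin on the bench exactly under the pan's centre; x points to its rear (display and keys lie toward -x, the body reaches 70 mm to -x and 35 mm to +x), z up. The pan sinks on a spring by at most 2 mm under load.
- balance_medium: Middle-sized balance: white and grey, 148 mm deep and 106 mm wide, fixed to the bench, the only one with a round pan: steel, 80 mm diameter, top 43 mm above the bench. Origin on the bench exactly under the pan's centre; x points to its rear (body reaches 95 mm to -x and 53 mm to +x), z up. The pan sinks by at most 2 mm under load.
- balance_large: Largest balance: white and grey, 192 mm deep and 136 mm wide, fixed to the bench, with a square 104 mm steel pan whose top is 60 mm above the bench. Origin on the bench exactly under the pan's centre; x points to its rear (body reaches 122 mm to -x and 70 mm to +x), z up. The pan sinks by at most 2 mm under load.
- mat: Parking mat: flat square of black rubber, 84 x 84 mm and 5 mm thick, fixed to the bench, empty at the start. Origin on the bench under its centre, z up.
- dish: Bystander: round clear covered dish with a pale sample, 63 mm diameter, 16 mm tall, loose, lying on the bench behind the middle-sized balance. Origin at the centre of its underside.
- timer: Bystander: white digital kitchen timer lying on its back, 66 x 66 mm, 19 mm tall, loose, lying on the bench in front of the middle-sized balance. Origin at the centre of its underside.

How it is judged:
At the end, for the whole second after the job is handed in: Each weight stands on its own balance (100 g on the smallest, 200 g on the middle-sized, 500 g on the largest), its axis within 13 mm of the pan's centre, upright within 0.1 rad, bearing on the pan with at least half its weight, released and at rest (below 0.02 m/s) (horizontal distance between weight_100 and balance_small below 0.013 m and angle between each of weight_100, weight_200, weight_500's own z axis and vertical below 0.1 rad and contact force between weight_100 and balance_small above 0.5 N and linear speed of each of weight_100, weight_200, weight_500 below 0.02 m/s and horizontal distance between weight_200 and balance_medium below 0.013 m and contact force between weight_200 and balance_medium above 1 N and horizontal distance between weight_500 and balance_large below 0.013 m and contact force between weight_500 and balance_large above 2.5 N); the robot touches nothing.
It fails at once if a weight is put on the bare bench or falls over (height (world z) of any of weight_100, weight_200, weight_500 below 0.003 m or angle between any of weight_100, weight_200, weight_500's own z axis and vertical above 0.7 rad).
It fails at once if the largest weight is set on the smallest balance (contact force between weight_500 and balance_small above 1 N).
It fails at once if two weights stand on one balance at a time (contact force between each of weight_100, weight_200 and balance_small above 0.4 N or contact force between each of weight_100, weight_500 and balance_small above 0.4 N or contact force between each of weight_200, weight_500 and balance_small above 0.4 N or contact force between each of weight_100, weight_200 and balance_medium above 0.4 N or contact force between each of weight_100, weight_500 and balance_medium above 0.4 N or contact force between each of weight_200, weight_500 and balance_medium above 0.4 N or contact force between each of weight_100, weight_200 and balance_large above 0.4 N or contact force between each of weight_100, weight_500 and balance_large above 0.4 N or contact force between each of weight_200, weight_500 and balance_large above 0.4 N).
It fails at once if a weight is dropped (falls freely by more than about 13 mm) or pressed on a balance with over 60 N (contact force between any of weight_100, weight_200, weight_500 and balance_small above 60 N or contact force between any of weight_100, weight_200, weight_500 and balance_medium above 60 N or contact force between any of weight_100, weight_200, weight_500 and balance_large above 60 N or (linear speed of weight_100 above 0.5 m/s and contact force between the fingers and weight_100 below 0.05 N) or (linear speed of weight_200 above 0.5 m/s and contact force between the fingers and weight_200 below 0.05 N) or (linear speed of weight_500 above 0.5 m/s and contact force between the fingers and weight_500 below 0.05 N)).
It fails at once if the timer or the covered dish is pushed away (over 15 mm) (distance of any of dish, timer from where it was at the start of the episode above 0.015 m).
It also fails if it takes over 118 s, if anything falls off the work surface, if the arm or the gripper's body presses on something with over 40 N, if the wrist force passes 120 N, or if a joint passes its speed limit or range.

## Robot

A 7-joint arm with a two-finger parallel gripper is mounted at the origin on a cart in front of the work surface, level with it; the furniture and walls round the work are solid. World frame = base frame: x ahead of the robot, y to its left, z up, the work surface at z = 0. Lengths are in m, angles in rad, forces in N, time in s.
With the tool pointing down it reaches from about 0.425 to 0.925 m from the base axis. Payload 6.8 kg.
Tool frame: the origin (TCP) lies on the centre line of the jaws, within the pads' length; the fingertips stand 25 mm ahead of it and the grasp point (between the pads) lies 6 mm ahead of it; z points along the fingers, y is the line along which they close (so a half turn about z gives the same grasp; the last joint's range is limited). The gripper opens to 85 mm and grips with 20 to 120 N. Pads are 22 mm wide; open, the fingers measure 114 mm over their backs; the gripper's body (76 mm by 85 mm) begins 54 mm behind the grasp point. The pads swing forward as they close: fully open they stand 13 mm farther back than shut.
Start: joints at [-1.42, 0.477, 0.022, 1.555, -0.011, 1.109, -0.083], TCP at [0.173, 0.653, 0.256] pointing down, gripper open.
Joint ranges: [-2.96, 2.96], [-0.34, 2.1], [-1.41, 1.46], [0.24, 2.44], [-1.37, 4.51], [0.17, 1.92], [-2.96, 2.96]. Speed limits (rad/s): [2.39, 2.39, 3.14, 3.14, 3.14, 3.14, 3.14].

## Interface

Orientations are given as a rotation vector (axis times angle).
In Python, from bench import status, imaging, workorder gives the robot as it stands.
- The arm moves only by the tool send_rows, never from a script. Its argument "steps" is a list of rows, each an object of numbers: "dx", "dy", "dz": the shift along the tool's x, y, z in cm; "yaw": the turn about the tool's z in degrees; "gripper": the opening, from 0 (shut) to 1 (fully open). A call has 1 to 5 rows; each row is the pose to reach, as a shift and turn from the pose commanded when the call began, along the tool's axes at that moment; what a row does not reach only later rows make up. A row lasts 1/8 s, in which the tool goes at most 62.5 mm and 10.7 degrees, less where a joint would pass 70% of its speed; a pose out of reach is approached as far as the arm can. A call with a gripper value outside its range is refused whole. The fingers move at their own pace and stop on an object; "force" is the grip in N (left out, the last holds). Time passes only in rows, so rows that repeat a pose let the fingers close. It gives the time, the measured TCP pose, the force, the opening and the grip force at its end, in the units of the state.
- status.get_obs(): the state, without advancing time (a new reading comes with each control period).
- imaging.grab_frame(name): name is "scene" or "top"; returns a dict with "color" (384x512x3 uint8, red, green, blue), "depth" (384x512 float32, m along the optical axis (not along the pixel's ray), 0 where there is no reading), "K" (3x3 intrinsics, pixels), "R" (3x3) and "t" (3): a world point X has camera coordinates R X + t. Camera axes: x right, y down, z forward; pixel columns grow to the right and rows downward; lengths in m; the calibration is good to about 2 mm. A picture is of the moment at which its call begins.
- workorder.hand_in(): hands the job in; it is judged then, once.
The state is a dict: "clock": time; "joints": joint angles; "qvel": joint speeds; "tau": joint torques, N m; "tcp_pos": TCP position; "orientation": TCP orientation; "contact_force": force on the tool from outside, world axes, zero at the start; "moment": the same for the moment, N m; "grip_width": finger opening in m; "gripper_force": force on a finger pad.
Only numpy, scipy, OpenCV 4.12 (cv2) and the standard library are available. Lean on these libraries where they do the work, as an engineer would, in place of code of your own. Each camera call takes 0.05 s, during which the arm holds its last target. There are 200 camera calls.

## Working session

There is one attempt and no reset: what is moved stays moved. The work goes in short steps, Python scripts to look and compute and a tool call to move; the robot and the scene stay as the last step left them, time stands still between calls to the robot, and variables do not carry over. Pictures are saved under pics/ and viewed, at most 14 in all, crops included, and the job is handed in when it is done.

Besides the shell and the picture viewer there is one more tool, called as name(argument=value, ...), one argument or row to a line, values as JSON. send_rows: Moves the arm, as the interface text tells. Its arguments: {"type":"object","properties":{"steps":{"type":"array"},"force":{"type":"number"}},"required":["steps"]}

```bash
mkdir -p pics; ls; python3 - <<'E'
from bench import status, imaging
import cv2,numpy as np
o=status.get_obs()
for k,v in o.items(): print(k,np.round(v,4))
for n in ("scene","top"):
    f=imaging.grab_frame(n); cv2.imwrite(f"pics/{n}0.png",f["color"][:,:,::-1]); np.savez(f"{n}0.npz",**f)
    print(n, np.round(f["K"],1).tolist(), np.round(f["R"],3).tolist(), np.round(f["t"],3))
E
```

```text
pics
clock 0.0
joints [-1.4201  0.4778  0.0223  1.5564 -0.0115  1.1093 -0.0831]
qvel [-0.0001  0.0016  0.0003  0.0009 -0.0003 -0.0008 -0.0008]
tau [ 3.00000e-04 -5.96439e+01  1.60770e+00 -2.81213e+01  1.24000e-02
  9.10000e-03  0.00000e+00]
tcp_pos [0.1726 0.652  0.2553]
orientation [-4.0530e-01 -3.1152e+00  2.8000e-03]
contact_force [ 0.6482 -0.4969 -0.692 ]
moment [-0.0024  0.0919 -0.0414]
gripper_force 0.0
grip_width 0.085
scene [[418.8, 0.0, 258.9], [0.0, 418.8, 180.1], [0.0, 0.0, 1.0]] [[-0.749, -0.662, 0.018], [-0.431, 0.467, -0.772], [0.503, -0.586, -0.635]] [0.273 0.35  0.594]
top [[466.6, 0.0, 256.2], [0.0, 466.6, 197.9], [0.0, 0.0, 1.0]] [[-0.003, -1.0, 0.002], [-0.998, 0.003, -0.06], [0.06, -0.002, -0.998]] [-0.175  0.492  1.332]
```

View pics/top0.png

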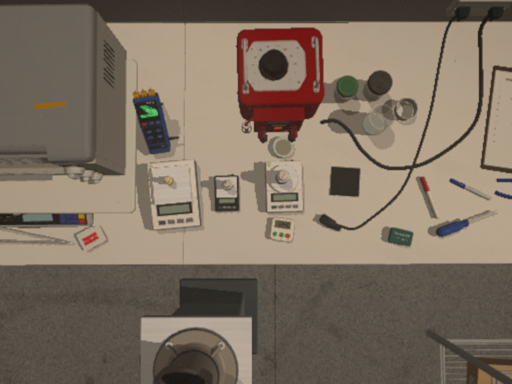

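View pics/scene0.png

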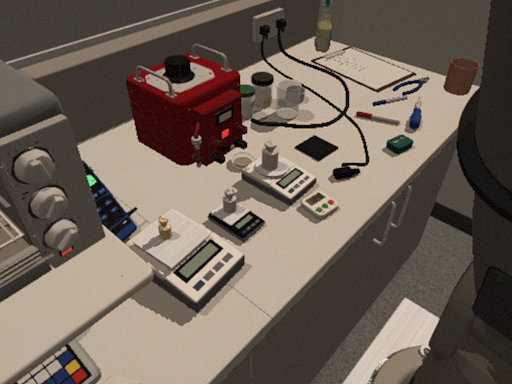

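The top view shows the large balance at about (175,193) with the brass weight at (168,181). The small balance is at (228,193) with a steel weight at (228,185), and the medium one at (284,187) with the big weight at (283,177). The mat is at (345,181), timer at (282,229) and dish at (282,148).

```bash
cat > h.py <<'E'
import numpy as np,cv2
def cloud(f):
    v,u=np.mgrid[:384,:512]; d=f["depth"]; K=f["K"]
    c=np.stack([(u-K[0,2])/K[0,0]*d,(v-K[1,2])/K[1,1]*d,d],-1)
    X=(c-f["t"])@f["R"]; X[d==0]=np.nan; return X
E
python3 - <<'E'
from h import *
f=np.load("top0.npz"); X=cloud(f); Z=X[...,2]
print("bench",np.nanmedian(Z[235:250,300:320]))
def rect(n,u0,u1,v0,v1,z0,z1):
    m=np.zeros(Z.shape,bool); m[v0:v1,u0:u1]=True; m&=(Z>z0)&(Z<z1)
    nl,lab,st,_=cv2.connectedComponentsWithStats(m.astype(np.uint8)); 
    i=1+np.argmax(st[1:,4]); P=X[lab==i]
    (c,s,a)=cv2.minAreaRect(P[:,:2].astype(np.float32)*1000)
    print(n,len(P),"mean",np.round(P.mean(0)*1000,1),"rect",np.round(c,1),np.round(s,1),round(a,1))
rect("Lbody",145,205,155,235,.02,.12); rect("Lpan",145,205,155,235,.055,.066)
rect("w100",150,190,165,200,.068,.12)
rect("Sbody",210,245,165,218,.012,.1);rect("Span",210,245,165,218,.021,.03)
rect("w200",212,243,170,200,.034,.1)
rect("Mbody",262,306,157,215,.02,.14);rect("Mpan",262,306,157,215,.038,.047)
rect("w500",268,300,160,200,.055,.14)
rect("mat",325,365,160,200,.0025,.01);rect("timer",266,300,214,246,.01,.03);rect("dish",265,300,136,161,.008,.03)
rect("red",230,330,20,145,.03,.3);rect("ovenR",0,140,0,215,.03,.5);rect("dmm",130,180,85,158,.015,.1)
# dark mat by colour
g=f["color"].max(-1); m=(g<45); m[:160]=0;m[205:]=0;m[:,:325]=0;m[:,365:]=0
P=X[m]; c=cv2.minAreaRect(P[:,:2].astype(np.float32)*1000); print("matcol",c,np.nanmedian(P[:,2]))
m=np.zeros(Z.shape,bool); m[160:220,212:245]=(g<70)[160:220,212:245]
for n,(u,v) in dict(L=(175,193),S=(228,193),M=(284,187)).items(): pass
big=cv2.resize(f["color"][150:250,135:375,::-1],None,fx=3.33,fy=3.33,interpolation=cv2.INTER_CUBIC); cv2.imwrite("pics/topcrop.png",big)
E
```

```text
bench -0.00041768450586366984
Lbody 3246 mean [501.1  55.1  49.8] rect [502.1  58.1] [191.2 136.3] 5.1
Lpan 1246 mean [527.5  60.3  59.6] rect [529.3  61.2] [105.9 104.7] 5.2
w100 62 mean [537.6  62.1  91.9] rect [537.6  62.6] [16.9 21.6] 59.9
Sbody 785 mean [509.  -91.7  24.1] rect [509.1 -92. ] [ 69.4 104.6] 90.0
Span 240 mean [523.7 -90.6  23.7] rect [523.1 -91.9] [61.8 63.7] 4.5
w200 89 mean [527.9 -96.2  62.6] rect [529.2 -95.7] [27.4 25.4] 0.1
Mbody 1842 mean [ 524.5 -255.3   38.7] rect [ 525.  -255.8] [146.5 105.6] 1.7
Mpan 393 mean [ 544.8 -256.7   41.7] rect [ 545.9 -253.4] [78.3 80.6] 44.9
w500 162 mean [ 547.1 -248.    95. ] rect [ 548.8 -248.6] [35.9 36.4] 89.8
mat 674 mean [ 541.8 -435.4    5.3] rect [ 539.2 -432.3] [114.1  99.4] 81.5
timer 497 mean [ 403.2 -249.8   15.8] rect [ 403.  -250.1] [65.6 65.6] 81.7
dish 349 mean [ 641.6 -254.5   15.2] rect [ 642.9 -256.1] [60.1 61.4] 0.4
red 8482 mean [ 790.6 -236.1  176.8] rect [ 788.5 -238.8] [275.2 225.2] 1.3
ovenR 28558 mean [677.2 259.4 289.8] rect [734.9 333.7] [400.1 589.4] 88.3
dmm 855 mean [666.9 101.9  63.8] rect [688.3 108.5] [137.6  92.6] 25.7
matcol ((0.0, 0.0), (0.0, 0.0), 0.0) nan
  return np.nanmean(a, axis, out=out, keepdims=keepdims)
```

View pics/topcrop.png

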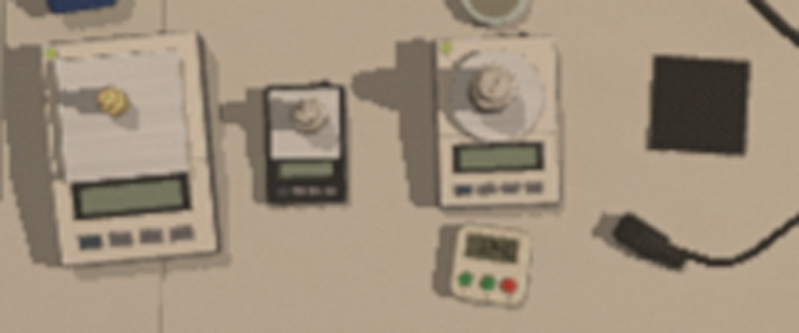

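```bash
cat >> h.py <<'E'
from scipy.spatial.transform import Rotation as Ro
def go(x,y,z,yawdeg=0):
    """shift from present pose to target (mm) with tool-y at yawdeg from world y; cm/deg"""
    from bench import status
    o=status.get_obs(); R=Ro.from_rotvec(o["orientation"]).as_matrix()
    d=R.T@(np.array([x,y,z])/1000-o["tcp_pos"])*100
    yw=np.degrees(np.arctan2(-R[0,1],R[1,1]))
    t=(yw-yawdeg+90)%180-90   # tool z down: +turn lowers world yaw
    print("d cm",np.round(d,2),"yaw now",round(yw,2),"turn",round(t,2),"tilt z",np.round(R[:,2],3))
def rays(f,u,v,z):
    K=f["K"]; r=f["R"].T@np.array([(u-K[0,2])/K[0,0],(v-K[1,2])/K[1,1],1]); c=-f["R"].T@f["t"]
    return c+r*(z-c[2])/r[2]
E
python3 - <<'E'
from h import *
f=np.load("top0.npz"); X=cloud(f); Z=X[...,2]
for n,b in dict(w100=(150,190,165,200,.068),w200=(212,243,170,200,.034),w500=(268,300,160,200,.055)).items():
    u0,u1,v0,v1,z0=b; P=X[v0:v1,u0:u1].reshape(-1,3); P=P[P[:,2]>z0]; t=np.percentile(P[:,2],97); Q=P[P[:,2]>t-.006]
    r=cv2.minAreaRect(Q[:,:2].astype(np.float32)*1000)
    print(n,"top",round(t,4),len(Q),np.round(Q.mean(0)*1000,1),"rect",np.round(r[0],1),np.round(r[1],1))
print("mat",rays(f,345.2,181.5,.005))
P=X.reshape(-1,3); P=P[np.isfinite(P).all(1)]
for x0 in np.arange(.25,.7,.05):
    print(round(x0,2),[int(1000*P[m,2].max()) if (m:=(P[:,0]>x0)&(P[:,0]<x0+.05)&(P[:,1]>y)&(P[:,1]<y+.05)).any() else None for y in np.arange(-.5,.5,.05)])
go(537,62,170,0)
E
```

```text
w100 top 0.1083 16 [539.4  64.6 105.1] rect [540.6  64. ] [12.9 11.8]
w200 top 0.0761 39 [529.2 -95.2  73.5] rect [529.7 -95.6] [17.2 16.8]
w500 top 0.1108 51 [ 550.1 -249.1  107.4] rect [ 549.7 -249.4] [21.2 23.2]
mat [ 0.53942876 -0.43598844  0.005     ]
0.25 [None, None, None, None, None, None, None, None, None, None, None, None, None, None, None, None, None, None, None, None]
0.3 [7, 8, 7, 6, 7, 6, 8, 9, 8, 6, 7, 8, 6, 7, 7, 9, 18, 9, 8, 8]
0.35 [7, 9, 7, 6, 23, 22, 7, 7, 7, 5, 7, 7, 6, 8, 7, 19, 20, 26, 27, 28]
0.4 [17, 37, 42, 7, 21, 21, 9, 7, 6, 43, 46, 48, 45, 117, 115, 118, 116, 115, 117, 117]
0.45 [9, 10, 7, 33, 36, 37, 7, 27, 27, 50, 66, 65, 117, 120, 121, 121, 120, 121, 124, 122]
0.5 [11, 12, 9, 38, 111, 111, 6, 76, 76, 53, 66, 109, 111, 388, 391, 387, 376, 374, 190, 187]
0.55 [10, 11, 12, 40, 111, 111, 7, 26, 25, 53, 65, 67, 115, 399, 401, 399, 400, 399, 191, 192]
0.6 [17, 7, 6, 8, 22, 22, 86, 8, 6, 22, 49, 51, 115, 400, 400, 400, 400, 400, None, None]
0.65 [101, 19, 7, 164, 166, 167, 167, 122, 6, 6, 43, 98, 117, 399, 402, 402, 400, 401, None, None]
d cm [-50.32 -47.7    8.63] yaw now -14.82 turn -14.82 tilt z [-0.    -0.002 -1.   ]
```

```bash
python3 - <<'E'
from h import *
for n in ("top","scene"):
    f=np.load(n+"0.npz"); P=cloud(f).reshape(-1,3); P=P[np.isfinite(P).all(1)&(P[:,0]<1)]
    m=(P[:,2]>.2)&(P[:,2]<.42)&(P[:,1]>.1)&(P[:,1]<.45)&(P[:,0]>.3); print(n,"oven minx,miny",np.percentile(P[m],[1,5],axis=0)[:,:2])
    m=(P[:,2]>.1)&(P[:,2]<.13)&(P[:,1]>.09)&(P[:,1]<.45)&(P[:,0]>.3)&(P[:,0]<.6); print("board",np.percentile(P[m],[1,5],axis=0)[:,:2])
go(450,50,230,0)
E
```

```text
top oven minx,miny [[0.53122867 0.16982056]
 [0.55056639 0.17082938]]
board [[0.44913463 0.14978569]
 [0.4521545  0.15641764]]
scene oven minx,miny [[0.51882957 0.17600293]
 [0.52537115 0.18141247]]
board [[0.44616085 0.15774768]
 [0.44708015 0.16891405]]
d cm [-42.22 -51.1    2.63] yaw now -14.82 turn -14.82 tilt z [-0.    -0.002 -1.   ]
```

send_rows(
  steps=[
    {"dx":-21,"dy":-25.5,"dz":0,"yaw":-10,"gripper":0.65},
    {"dx":-21,"dy":-25.5,"dz":0,"yaw":-14.8,"gripper":0.65},
    {"dx":-21,"dy":-25.5,"dz":0,"yaw":-14.8,"gripper":0.65},
    {"dx":-21,"dy":-25.5,"dz":0,"yaw":-14.8,"gripper":0.65},
    {"dx":-21,"dy":-25.5,"dz":0,"yaw":-14.8,"gripper":0.65},
  ],
  force=40,
)

```text
clock: 0.72
tcp_pos: [0.3036, 0.3663, 0.2561]
orientation: [-0.001, -3.142, 0.0]
contact_force: [1.5, -0.0, 0.3]
grip_width: 0.0557
gripper_force: 0.0
```

```bash
python3 -c "
from h import *
go(450,50,230,0)"
```

```text
d cm [-14.66 -31.62   2.62] yaw now -0.03 turn -0.03 tilt z [-0. -0. -1.]
```

send_rows(
  steps=[
    {"dx":-14.7,"dy":-31.6,"dz":2.6},
    {"dx":-14.7,"dy":-31.6,"dz":2.6},
    {"dx":-14.7,"dy":-31.6,"dz":2.6},
    {"dx":-14.7,"dy":-31.6,"dz":2.6},
    {"dx":-14.7,"dy":-31.6,"dz":2.6},
  ],
)

```text
validation failed for argument at $.st...
```

```bash
python3 -c "
from h import *
go(539,63,150,0)"
```

```text
d cm [-23.56 -30.32  10.62] yaw now -0.03 turn -0.03 tilt z [-0. -0. -1.]
```

send_rows(
  steps=[
    {"dx":-14.7,"dy":-31.6,"dz":2.6,"yaw":0,"gripper":0.65},
    {"dx":-14.7,"dy":-31.6,"dz":2.6,"yaw":0,"gripper":0.65},
    {"dx":-14.7,"dy":-31.6,"dz":2.6,"yaw":0,"gripper":0.65},
    {"dx":-14.7,"dy":-31.6,"dz":2.6,"yaw":0,"gripper":0.65},
    {"dx":-14.7,"dy":-31.6,"dz":2.6,"yaw":0,"gripper":0.65},
  ],
)

```text
clock: 1.35
tcp_pos: [0.4347, 0.084, 0.233]
orientation: [0.0, 3.141, 0.001]
contact_force: [0.9, 0.1, 0.8]
grip_width: 0.0559
gripper_force: 0.0
```

```bash
python3 -c "
from h import *
go(539,63,150,0)"
```

```text
d cm [-10.42  -2.1    8.3 ] yaw now -0.01 turn -0.01 tilt z [ 0.  0. -1.]
```

send_rows(
  steps=[
    {"dx":-10.4,"dy":-2.1,"dz":8.3,"yaw":0,"gripper":0.65},
    {"dx":-10.4,"dy":-2.1,"dz":8.3,"yaw":0,"gripper":0.65},
    {"dx":-10.4,"dy":-2.1,"dz":8.3,"yaw":0,"gripper":0.65},
    {"dx":-10.4,"dy":-2.1,"dz":8.3,"yaw":0,"gripper":0.65},
    {"dx":-10.4,"dy":-2.1,"dz":8.3,"yaw":0,"gripper":0.65},
  ],
)

```text
clock: 1.98
tcp_pos: [0.5377, 0.0654, 0.1511]
orientation: [-0.0, 3.141, 0.002]
contact_force: [-0.0, -0.6, 0.8]
grip_width: 0.0555
gripper_force: 0.0
```

```bash
python3 - <<'E'
from h import *
from bench import imaging
f=imaging.grab_frame("scene"); cv2.imwrite("pics/s1.png",f["color"][:,:,::-1])
go(539,63,89,0)
E
```

```text
d cm [-0.11 -0.26  6.23] yaw now 0.02 turn 0.02 tilt z [ 0.001  0.001 -1.   ]
```

View pics/s1.png

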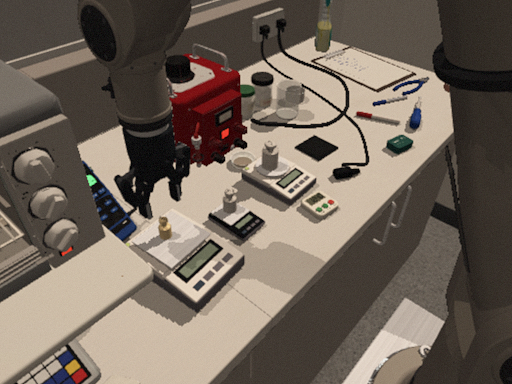

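The hand is over the brass weight: the fingertips at (147,205) and (180,198) bracket the knob at (165,220), which matches my projection. I'll descend and grip.

send_rows(
  steps=[
    {"dx":-0.1,"dy":-0.25,"dz":2,"yaw":0,"gripper":0.65},
    {"dx":-0.1,"dy":-0.25,"dz":4,"yaw":0,"gripper":0.65},
    {"dx":-0.1,"dy":-0.25,"dz":5.5,"yaw":0,"gripper":0.65},
    {"dx":-0.1,"dy":-0.25,"dz":6.2,"yaw":0,"gripper":0.65},
    {"dx":-0.1,"dy":-0.25,"dz":6.2,"yaw":0,"gripper":0.65},
  ],
)

```text
clock: 2.65
tcp_pos: [0.5392, 0.0625, 0.0881]
orientation: [-0.0, -3.141, -0.0]
contact_force: [-0.4, 0.6, 0.6]
grip_width: 0.0557
gripper_force: 0.0
```

send_rows(
  steps=[
    {"dx":0,"dy":0,"dz":0,"yaw":0,"gripper":0.4},
    {"dx":0,"dy":0,"dz":0,"yaw":0,"gripper":0.3},
    {"dx":0,"dy":0,"dz":0,"yaw":0,"gripper":0.2},
    {"dx":0,"dy":0,"dz":0,"yaw":0,"gripper":0.1},
    {"dx":0,"dy":0,"dz":0,"yaw":0,"gripper":0.1},
  ],
  force=30,
)

```text
clock: 3.28
tcp_pos: [0.5397, 0.0625, 0.0883]
orientation: [0.001, 3.141, 0.001]
contact_force: [0.0, 1.5, 2.3]
grip_width: 0.0214
gripper_force: 30.9
```

send_rows(
  steps=[
    {"dx":0,"dy":0,"dz":-0.8,"yaw":0,"gripper":0.1},
    {"dx":0,"dy":0,"dz":-3,"yaw":0,"gripper":0.1},
    {"dx":0,"dy":0,"dz":-6,"yaw":0,"gripper":0.1},
    {"dx":0,"dy":0,"dz":-10,"yaw":0,"gripper":0.1},
    {"dx":0,"dy":-4,"dz":-10,"yaw":0,"gripper":0.1},
  ],
)

```text
clock: 3.9
tcp_pos: [0.5413, 0.0252, 0.1911]
orientation: [-0.008, 3.136, 0.004]
contact_force: [0.3, -0.9, -2.3]
grip_width: 0.0211
gripper_force: 30.5
```

send_rows(
  steps=[
    {"dx":0,"dy":-5,"dz":0,"yaw":0,"gripper":0.1},
    {"dx":0,"dy":-10,"dz":0,"yaw":0,"gripper":0.1},
    {"dx":0,"dy":-15,"dz":0,"yaw":0,"gripper":0.1},
    {"dx":0,"dy":-20,"dz":0,"yaw":0,"gripper":0.1},
    {"dx":0,"dy":-25,"dz":0,"yaw":0,"gripper":0.1},
  ],
)

```text
clock: 4.53
tcp_pos: [0.5385, -0.2293, 0.1881]
orientation: [-0.001, -3.141, -0.0]
contact_force: [0.7, -0.1, -1.2]
grip_width: 0.0214
gripper_force: 30.5
```

send_rows(
  steps=[
    {"dx":0,"dy":-5,"dz":0,"yaw":0,"gripper":0.1},
    {"dx":0,"dy":-10,"dz":0,"yaw":0,"gripper":0.1},
    {"dx":0,"dy":-15,"dz":0,"yaw":0,"gripper":0.1},
    {"dx":0,"dy":-19,"dz":0,"yaw":0,"gripper":0.1},
    {"dx":0,"dy":-20.9,"dz":0,"yaw":0,"gripper":0.1},
  ],
)

```text
clock: 5.15
tcp_pos: [0.5375, -0.4393, 0.1879]
orientation: [-0.006, -3.14, 0.001]
contact_force: [-0.1, -0.1, -0.7]
grip_width: 0.0216
gripper_force: 30.5
```

```bash
python3 -c "
from h import *
from bench import status
o=status.get_obs(); print(o['grip_width'],o['gripper_force'],o['clock'])
go(539,-436,35,0)"
```

```text
0.02163451487378977 30.455438442659215 5.15
d cm [-0.18  0.34 15.29] yaw now -0.21 turn -0.21 tilt z [-0.001 -0.001 -1.   ]
```

send_rows(
  steps=[
    {"dx":0,"dy":0,"dz":4,"yaw":0,"gripper":0.1},
    {"dx":0,"dy":0,"dz":9,"yaw":0,"gripper":0.1},
    {"dx":0,"dy":0,"dz":13,"yaw":0,"gripper":0.1},
    {"dx":0,"dy":0,"dz":14.5,"yaw":0,"gripper":0.1},
    {"dx":0,"dy":0,"dz":15,"yaw":0,"gripper":0.1},
  ],
)

```text
clock: 5.78
tcp_pos: [0.5393, -0.4361, 0.0379]
orientation: [0.0, -3.141, -0.001]
contact_force: [-0.8, 0.3, -0.1]
grip_width: 0.0214
gripper_force: 30.5
```

send_rows(
  steps=[
    {"dx":0,"dy":0,"dz":0.2,"yaw":0,"gripper":0.1},
    {"dx":0,"dy":0,"dz":0.3,"yaw":0,"gripper":0.1},
    {"dx":0,"dy":0,"dz":0.4,"yaw":0,"gripper":0.1},
    {"dx":0,"dy":0,"dz":0.4,"yaw":0,"gripper":0.1},
    {"dx":0,"dy":0,"dz":0.4,"yaw":0,"gripper":0.1},
  ],
)

```text
clock: 6.4
tcp_pos: [0.5391, -0.4367, 0.0342]
orientation: [0.001, 3.141, -0.0]
contact_force: [0.2, 0.2, -0.8]
grip_width: 0.0213
gripper_force: 30.5
```

send_rows(
  steps=[
    {"dx":0,"dy":0,"dz":0.1,"yaw":0,"gripper":0.1},
    {"dx":0,"dy":0,"dz":0.1,"yaw":0,"gripper":0.1},
    {"dx":0,"dy":0,"dz":0.1,"yaw":0,"gripper":0.1},
  ],
)

```text
clock: 6.78
tcp_pos: [0.5392, -0.4368, 0.0339]
orientation: [0.001, 3.141, 0.0]
contact_force: [-1.4, 2.1, 5.7]
grip_width: 0.0213
gripper_force: 31.2
```

send_rows(
  steps=[
    {"dx":0,"dy":0,"dz":0,"yaw":0,"gripper":0.35},
    {"dx":0,"dy":0,"dz":0,"yaw":0,"gripper":0.5},
    {"dx":0,"dy":0,"dz":0,"yaw":0,"gripper":0.6},
    {"dx":0,"dy":0,"dz":-2,"yaw":0,"gripper":0.6},
    {"dx":0,"dy":0,"dz":-6,"yaw":0,"gripper":0.65},
  ],
)

```text
clock: 7.4
tcp_pos: [0.5383, -0.436, 0.0932]
orientation: [-0.001, -3.139, -0.002]
contact_force: [0.2, 0.3, -0.3]
grip_width: 0.0557
gripper_force: 0.0
```

```bash
python3 - <<'E'
from h import *
go(549.7,-249.4,160,0)
E
```

```text
d cm [-1.11 18.67 -6.66] yaw now -0.03 turn -0.03 tilt z [-0.002  0.002 -1.   ]
```

send_rows(
  steps=[
    {"dx":0,"dy":0,"dz":-6.2,"yaw":0,"gripper":0.75},
    {"dx":-1.1,"dy":5,"dz":-7.5,"yaw":0,"gripper":0.75},
    {"dx":-1.1,"dy":11,"dz":-7.5,"yaw":0,"gripper":0.75},
    {"dx":-1.1,"dy":16,"dz":-7.5,"yaw":0,"gripper":0.75},
    {"dx":-1.1,"dy":18.7,"dz":-7.5,"yaw":0,"gripper":0.75},
  ],
)

```text
clock: 8.02
tcp_pos: [0.5508, -0.2464, 0.1694]
orientation: [-0.004, 3.14, 0.002]
contact_force: [0.1, -0.0, -0.3]
grip_width: 0.0641
gripper_force: 0.0
```

```bash
python3 - <<'E'
from h import *
from bench import imaging
go(549.7,-249.4,75,0)
f=imaging.grab_frame("scene"); 
go(549.7,-249.4,75,0)
cv2.imwrite("pics/s2.png",cv2.resize(f["color"][90:240,190:390,::-1],None,fx=3,fy=3))
E
```

```text
d cm [ 0.12 -0.31  9.44] yaw now 0.15 turn 0.15 tilt z [ 0.002  0.001 -1.   ]
d cm [ 0.17 -0.66  9.41] yaw now 0.31 turn 0.31 tilt z [ 0.001  0.004 -1.   ]
```

View pics/s2.png

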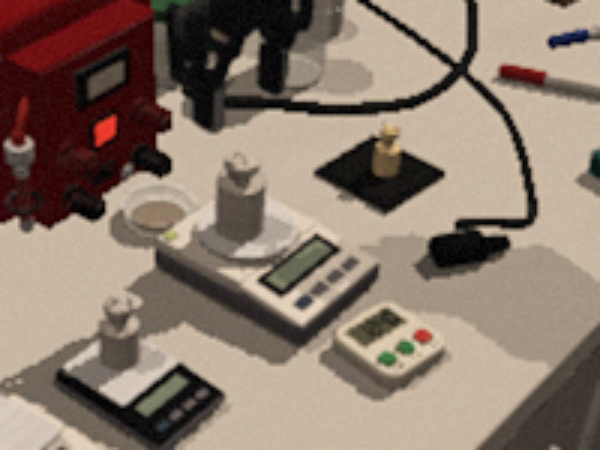

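The brass weight stands upright on the mat at (388,150) in the crop. The hand is above the big weight (240,190).

send_rows(
  steps=[
    {"dx":0,"dy":0,"dz":2,"yaw":0,"gripper":0.75},
    {"dx":0,"dy":0,"dz":5,"yaw":0,"gripper":0.75},
    {"dx":0,"dy":0,"dz":8,"yaw":0,"gripper":0.75},
    {"dx":0,"dy":0,"dz":9.3,"yaw":0,"gripper":0.75},
    {"dx":0,"dy":0,"dz":9.3,"yaw":0,"gripper":0.75},
  ],
)

```text
clock: 8.7
tcp_pos: [0.55, -0.2499, 0.0752]
orientation: [-0.001, -3.141, -0.0]
contact_force: [0.3, -0.0, -0.2]
grip_width: 0.0646
gripper_force: 0.0
```

send_rows(
  steps=[
    {"dx":0,"dy":0,"dz":0,"yaw":0,"gripper":0.6},
    {"dx":0,"dy":0,"dz":0,"yaw":0,"gripper":0.5},
    {"dx":0,"dy":0,"dz":0,"yaw":0,"gripper":0.4},
    {"dx":0,"dy":0,"dz":0,"yaw":0,"gripper":0.25},
    {"dx":0,"dy":0,"dz":0,"yaw":0,"gripper":0.25},
  ],
  force=60,
)

```text
clock: 9.32
tcp_pos: [0.5509, -0.2495, 0.0762]
orientation: [0.0, 3.14, 0.001]
contact_force: [-1.0, 2.9, 6.5]
grip_width: 0.0365
gripper_force: 59.2
```

send_rows(
  steps=[
    {"dx":0,"dy":0,"dz":-0.8,"yaw":0,"gripper":0.25},
    {"dx":0,"dy":0,"dz":-3,"yaw":0,"gripper":0.25},
    {"dx":0,"dy":0,"dz":-6,"yaw":0,"gripper":0.25},
    {"dx":0,"dy":0,"dz":-9,"yaw":0,"gripper":0.25},
    {"dx":0,"dy":3,"dz":-10,"yaw":0,"gripper":0.25},
  ],
)

```text
clock: 9.95
tcp_pos: [0.5499, -0.2228, 0.1772]
orientation: [0.009, 3.139, -0.005]
contact_force: [0.7, 0.5, -5.0]
grip_width: 0.0367
gripper_force: 60.9
```

send_rows(
  steps=[
    {"dx":0,"dy":4,"dz":0,"yaw":0,"gripper":0.25},
    {"dx":0.5,"dy":8,"dz":0,"yaw":0,"gripper":0.25},
    {"dx":1,"dy":12,"dz":0,"yaw":0,"gripper":0.25},
    {"dx":1.5,"dy":16,"dz":0,"yaw":0,"gripper":0.25},
    {"dx":2,"dy":20,"dz":0,"yaw":0,"gripper":0.25},
  ],
)

```text
clock: 10.58
tcp_pos: [0.5293, -0.0186, 0.1749]
orientation: [-0.001, -3.141, 0.0]
contact_force: [0.3, 0.7, -5.2]
grip_width: 0.0363
gripper_force: 60.9
```

send_rows(
  steps=[
    {"dx":0,"dy":3.5,"dz":0,"yaw":0,"gripper":0.25},
    {"dx":0,"dy":6.5,"dz":0,"yaw":0,"gripper":0.25},
    {"dx":0,"dy":8,"dz":0,"yaw":0,"gripper":0.25},
    {"dx":0,"dy":8,"dz":0,"yaw":0,"gripper":0.25},
    {"dx":0,"dy":8,"dz":0,"yaw":0,"gripper":0.25},
  ],
)

```text
clock: 11.2
tcp_pos: [0.5302, 0.0585, 0.175]
orientation: [-0.004, -3.141, 0.002]
contact_force: [-0.7, -1.0, -5.7]
grip_width: 0.0362
gripper_force: 61.0
```

```bash
python3 - <<'E'
from h import *
from bench import imaging
f=imaging.grab_frame("top"); np.savez("t3.npz",**f); P=cloud(f).reshape(-1,3)
go(529,61,95,0)
cv2.imwrite("pics/t3.png",cv2.resize(f["color"][130:250,120:370,::-1],None,fx=3,fy=3))
E
```

```text
d cm [0.13 0.26 8.01] yaw now -0.17 turn -0.17 tilt z [-0.    -0.001 -1.   ]
```

View pics/t3.png

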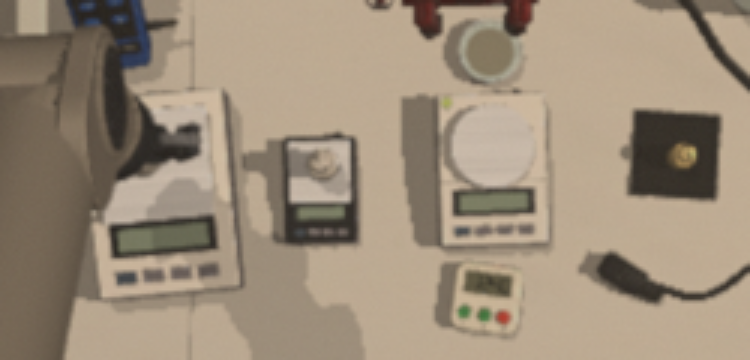

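The medium pan is now empty (490,145 in the crop) and the brass weight sits at the mat's centre. I'll lower the big weight onto the large pan.

send_rows(
  steps=[
    {"dx":0.1,"dy":0.1,"dz":3,"yaw":0,"gripper":0.25},
    {"dx":0.1,"dy":0.1,"dz":5.5,"yaw":0,"gripper":0.25},
    {"dx":0.1,"dy":0.1,"dz":7,"yaw":0,"gripper":0.25},
    {"dx":0.1,"dy":0.1,"dz":7.7,"yaw":0,"gripper":0.25},
    {"dx":0.1,"dy":0.1,"dz":7.8,"yaw":0,"gripper":0.25},
  ],
)

```text
clock: 11.88
tcp_pos: [0.5296, 0.061, 0.0971]
orientation: [0.002, 3.141, -0.0]
contact_force: [-0.1, 0.2, -5.4]
grip_width: 0.0362
gripper_force: 60.9
```

send_rows(
  steps=[
    {"dx":0,"dy":0,"dz":0.1,"yaw":0,"gripper":0.25},
    {"dx":0,"dy":0,"dz":0.2,"yaw":0,"gripper":0.25},
    {"dx":0,"dy":0,"dz":0.25,"yaw":0,"gripper":0.25},
    {"dx":0,"dy":0,"dz":0.25,"yaw":0,"gripper":0.25},
  ],
)

```text
clock: 12.38
tcp_pos: [0.5297, 0.0615, 0.0949]
orientation: [0.001, 3.141, 0.0]
contact_force: [0.8, -0.3, -1.5]
grip_width: 0.036
gripper_force: 61.0
```

```bash
python3 - <<'E'
from h import *
f=np.load("t3.npz"); X=cloud(f); Z=X[...,2]
def box(u0,u1,v0,v1,z0,z1): 
    P=X[v0:v1,u0:u1].reshape(-1,3); P=P[(P[:,2]>z0)&(P[:,2]<z1)]; r=cv2.minAreaRect(P[:,:2].astype(np.float32)*1000); print(len(P),np.round(P.mean(0)*1000,1),np.round(r[0],1),np.round(r[1],1),r[2])
box(262,306,157,193,.040,.047)
box(215,243,170,197,.066,.08)   # w200 knob
box(325,365,160,200,.038,.06) # w100 knob
E
```

```text
468 [ 545.1 -255.6   43. ] [ 547.1 -254.7] [78.2 76.8] 44.77909851074219
41 [529.1 -95.1  72.7] [529.8 -95.5] [16.9 17.1] 87.95223236083984
27 [ 538.1 -437.5   48.3] [ 538.  -437.5] [14.2 14. ] 5.252140998840332
```

send_rows(
  steps=[
    {"dx":0,"dy":0,"dz":0.05,"yaw":0,"gripper":0.25},
    {"dx":0,"dy":0,"dz":0.1,"yaw":0,"gripper":0.25},
    {"dx":0,"dy":0,"dz":0.1,"yaw":0,"gripper":0.25},
  ],
)

```text
clock: 12.75
tcp_pos: [0.5297, 0.0614, 0.094]
orientation: [0.001, 3.141, 0.001]
contact_force: [-1.5, 0.1, 5.7]
grip_width: 0.0363
gripper_force: 61.9
```

send_rows(
  steps=[
    {"dx":0,"dy":0,"dz":0,"yaw":0,"gripper":0.5},
    {"dx":0,"dy":0,"dz":0,"yaw":0,"gripper":0.65},
    {"dx":0,"dy":0,"dz":0,"yaw":0,"gripper":0.75},
    {"dx":0,"dy":0,"dz":0,"yaw":0,"gripper":0.75},
    {"dx":0,"dy":0,"dz":-2.5,"yaw":0,"gripper":0.75},
  ],
)

```text
clock: 13.38
tcp_pos: [0.528, 0.0611, 0.1174]
orientation: [-0.001, -3.138, 0.002]
contact_force: [0.2, 0.5, 0.4]
grip_width: 0.0641
gripper_force: 0.0
```

send_rows(
  steps=[
    {"dx":0,"dy":0,"dz":-4,"yaw":0,"gripper":0.65},
    {"dx":0,"dy":0,"dz":-8,"yaw":0,"gripper":0.65},
    {"dx":0,"dy":-5,"dz":-8,"yaw":0,"gripper":0.65},
    {"dx":0,"dy":-10,"dz":-8,"yaw":0,"gripper":0.65},
    {"dx":0,"dy":-14,"dz":-8,"yaw":0,"gripper":0.65},
  ],
)

```text
clock: 14.0
tcp_pos: [0.529, -0.0807, 0.1988]
orientation: [0.002, 3.141, -0.0]
contact_force: [0.7, 0.6, 0.4]
grip_width: 0.0552
gripper_force: 0.0
```

send_rows(
  steps=[
    {"dx":0,"dy":-1.6,"dz":3,"yaw":0,"gripper":0.65},
    {"dx":0,"dy":-1.6,"dz":6,"yaw":0,"gripper":0.65},
    {"dx":0,"dy":-1.6,"dz":7,"yaw":0,"gripper":0.65},
    {"dx":0,"dy":-1.6,"dz":7,"yaw":0,"gripper":0.65},
  ],
)

```text
clock: 14.5
tcp_pos: [0.5291, -0.0944, 0.1284]
orientation: [-0.0, -3.141, -0.0]
contact_force: [-0.1, -0.0, -0.1]
grip_width: 0.0554
gripper_force: 0.0
```

```bash
python3 - <<'E'
from h import *
from bench import imaging
go(529.5,-95.4,54,0)
f=imaging.grab_frame("top"); np.savez("t4.npz",**f);X=cloud(f)
P=X[150:230,140:210].reshape(-1,3); P=P[(P[:,2]>.112)&(P[:,2]<.14)]; print(len(P),P.mean(0))
f=imaging.grab_frame("scene")
cv2.imwrite("pics/s4.png",cv2.resize(f["color"][120:320,100:370,::-1],None,fx=2.8,fy=2.8))
E
```

```text
d cm [-0.05 -0.1   7.44] yaw now -0.01 turn -0.01 tilt z [-0.001  0.    -1.   ]
82 [0.528075   0.05963623 0.12295242]
```

View pics/s4.png

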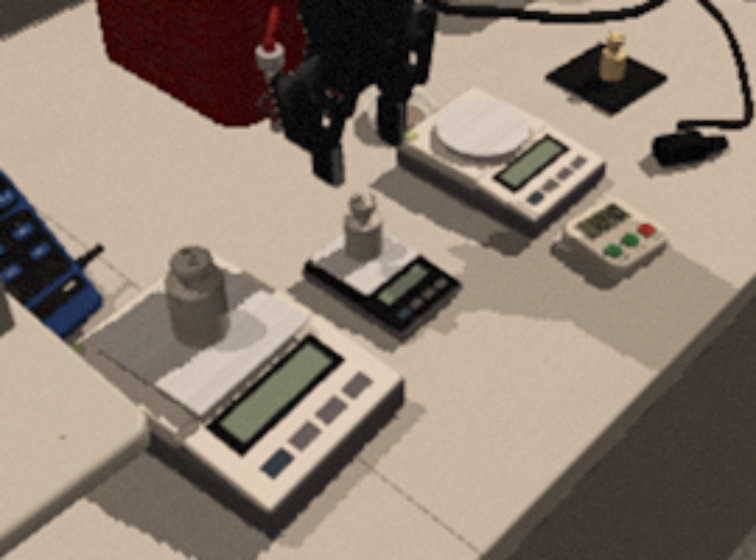

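The large weight stands upright at its pan centre, measured (528,60). Next is the 200 g weight.

send_rows(
  steps=[
    {"dx":0,"dy":-0.05,"dz":2.5,"yaw":0,"gripper":0.65},
    {"dx":0,"dy":-0.05,"dz":5,"yaw":0,"gripper":0.65},
    {"dx":0,"dy":-0.05,"dz":6.8,"yaw":0,"gripper":0.65},
    {"dx":0,"dy":-0.05,"dz":7.4,"yaw":0,"gripper":0.65},
    {"dx":0,"dy":-0.05,"dz":7.4,"yaw":0,"gripper":0.65},
  ],
)

```text
clock: 15.22
tcp_pos: [0.5295, -0.0952, 0.0548]
orientation: [0.001, 3.141, -0.0]
contact_force: [0.3, -0.1, -0.1]
grip_width: 0.0558
gripper_force: 0.0
```

send_rows(
  steps=[
    {"dx":0,"dy":0,"dz":0,"yaw":0,"gripper":0.5},
    {"dx":0,"dy":0,"dz":0,"yaw":0,"gripper":0.4},
    {"dx":0,"dy":0,"dz":0,"yaw":0,"gripper":0.3},
    {"dx":0,"dy":0,"dz":0,"yaw":0,"gripper":0.15},
    {"dx":0,"dy":0,"dz":0,"yaw":0,"gripper":0.15},
  ],
  force=40,
)

```text
clock: 15.85
tcp_pos: [0.5296, -0.0951, 0.0548]
orientation: [0.001, 3.141, 0.0]
contact_force: [0.5, 0.2, 2.9]
grip_width: 0.0268
gripper_force: 39.4
```

send_rows(
  steps=[
    {"dx":0,"dy":0,"dz":-0.8,"yaw":0,"gripper":0.15},
    {"dx":0,"dy":0,"dz":-3,"yaw":0,"gripper":0.15},
    {"dx":0,"dy":0,"dz":-6,"yaw":0,"gripper":0.15},
    {"dx":0,"dy":-2,"dz":-9,"yaw":0,"gripper":0.15},
    {"dx":-0.5,"dy":-6,"dz":-10,"yaw":0,"gripper":0.15},
  ],
)

```text
clock: 16.48
tcp_pos: [0.5348, -0.1542, 0.1563]
orientation: [-0.005, 3.14, 0.001]
contact_force: [1.0, -0.3, -2.2]
grip_width: 0.0267
gripper_force: 39.7
```

send_rows(
  steps=[
    {"dx":-0.6,"dy":-4,"dz":0,"yaw":0,"gripper":0.15},
    {"dx":-1.2,"dy":-8,"dz":0,"yaw":0,"gripper":0.15},
    {"dx":-1.2,"dy":-10,"dz":0,"yaw":0,"gripper":0.15},
    {"dx":-1.2,"dy":-10,"dz":0,"yaw":0,"gripper":0.15},
    {"dx":-1.2,"dy":-10,"dz":0,"yaw":0,"gripper":0.15},
  ],
)

```text
clock: 17.1
tcp_pos: [0.5461, -0.2532, 0.1542]
orientation: [0.002, -3.141, -0.003]
contact_force: [-0.3, 0.0, -2.4]
grip_width: 0.0268
gripper_force: 39.7
```

```bash
python3 -c "
from h import *
go(546.5,-255,75,0)"
```

```text
d cm [-0.05 -0.19  7.92] yaw now 0.06 turn 0.06 tilt z [-0.001  0.002 -1.   ]
```

send_rows(
  steps=[
    {"dx":0,"dy":0,"dz":3,"yaw":0,"gripper":0.15},
    {"dx":0,"dy":0,"dz":5.5,"yaw":0,"gripper":0.15},
    {"dx":0,"dy":0,"dz":7,"yaw":0,"gripper":0.15},
    {"dx":0,"dy":0,"dz":7.7,"yaw":0,"gripper":0.15},
    {"dx":0,"dy":0,"dz":7.8,"yaw":0,"gripper":0.15},
  ],
)

```text
clock: 17.73
tcp_pos: [0.5464, -0.2549, 0.0766]
orientation: [0.0, 3.142, 0.0]
contact_force: [-0.5, 0.3, -0.7]
grip_width: 0.0271
gripper_force: 39.7
```

send_rows(
  steps=[
    {"dx":0,"dy":0,"dz":0.1,"yaw":0,"gripper":0.15},
    {"dx":0,"dy":0,"dz":0.2,"yaw":0,"gripper":0.15},
    {"dx":0,"dy":0,"dz":0.2,"yaw":0,"gripper":0.15},
  ],
)

```text
clock: 18.1
tcp_pos: [0.5467, -0.2554, 0.0752]
orientation: [0.001, 3.14, -0.001]
contact_force: [-0.7, 0.6, 0.9]
grip_width: 0.027
gripper_force: 40.1
```

Contact has begun; I'll press about 0.7 mm further and release.

send_rows(
  steps=[
    {"dx":0,"dy":0,"dz":0.07,"yaw":0,"gripper":0.15},
    {"dx":0,"dy":0,"dz":0.07,"yaw":0,"gripper":0.15},
  ],
)

```text
clock: 18.35
tcp_pos: [0.5467, -0.2554, 0.0744]
orientation: [0.001, 3.14, -0.001]
contact_force: [-0.7, 1.0, 4.5]
grip_width: 0.0267
gripper_force: 40.4
```

send_rows(
  steps=[
    {"dx":0,"dy":0,"dz":0,"yaw":0,"gripper":0.4},
    {"dx":0,"dy":0,"dz":0,"yaw":0,"gripper":0.55},
    {"dx":0,"dy":0,"dz":0,"yaw":0,"gripper":0.65},
    {"dx":0,"dy":0,"dz":0,"yaw":0,"gripper":0.65},
    {"dx":0,"dy":0,"dz":-2.5,"yaw":0,"gripper":0.65},
  ],
)

```text
clock: 18.98
tcp_pos: [0.5448, -0.2545, 0.0975]
orientation: [-0.001, -3.138, -0.002]
contact_force: [-0.4, -0.2, 0.0]
grip_width: 0.0556
gripper_force: 0.0
```

send_rows(
  steps=[
    {"dx":0,"dy":0,"dz":-4,"yaw":0,"gripper":0.65},
    {"dx":0,"dy":-4,"dz":-6,"yaw":0,"gripper":0.65},
    {"dx":0.3,"dy":-9,"dz":-6,"yaw":0,"gripper":0.65},
    {"dx":0.7,"dy":-14,"dz":-6,"yaw":0,"gripper":0.65},
    {"dx":0.7,"dy":-18.2,"dz":-6,"yaw":0,"gripper":0.65},
  ],
)

```text
clock: 19.6
tcp_pos: [0.5382, -0.4393, 0.159]
orientation: [-0.003, -3.141, 0.001]
contact_force: [0.8, 2.3, 0.8]
grip_width: 0.0555
gripper_force: 0.0
```

send_rows(
  steps=[
    {"dx":0,"dy":0,"dz":4,"yaw":0,"gripper":0.65},
    {"dx":0,"dy":0,"dz":7,"yaw":0,"gripper":0.65},
    {"dx":0,"dy":0,"dz":8,"yaw":0,"gripper":0.65},
    {"dx":0,"dy":0,"dz":8,"yaw":0,"gripper":0.65},
  ],
)

```text
clock: 20.1
tcp_pos: [0.539, -0.437, 0.0787]
orientation: [-0.001, -3.141, -0.0]
contact_force: [0.2, -1.0, 1.0]
grip_width: 0.0555
gripper_force: 0.0
```

```bash
python3 - <<'E'
from h import *
from bench import imaging
go(538.5,-437,35,0)
f=imaging.grab_frame("top"); X=cloud(f)
P=X[150:205,262:306].reshape(-1,3); P=P[(P[:,2]>.086)&(P[:,2]<.12)]; print(len(P),P.mean(0))
E
```

```text
d cm [0.05 0.   4.37] yaw now -0.02 turn -0.02 tilt z [-0.001  0.    -1.   ]
43 [ 0.54663918 -0.25738924  0.09243488]
```

send_rows(
  steps=[
    {"dx":0,"dy":0,"dz":2,"yaw":0,"gripper":0.65},
    {"dx":0,"dy":0,"dz":3.5,"yaw":0,"gripper":0.65},
    {"dx":0,"dy":0,"dz":4.4,"yaw":0,"gripper":0.65},
    {"dx":0,"dy":0,"dz":4.4,"yaw":0,"gripper":0.65},
  ],
)

```text
clock: 20.65
tcp_pos: [0.5385, -0.4367, 0.0337]
orientation: [-0.001, -3.14, -0.002]
contact_force: [0.4, 0.2, -0.0]
grip_width: 0.0555
gripper_force: 0.0
```

send_rows(
  steps=[
    {"dx":0,"dy":0,"dz":0,"yaw":0,"gripper":0.4},
    {"dx":0,"dy":0,"dz":0,"yaw":0,"gripper":0.3},
    {"dx":0,"dy":0,"dz":0,"yaw":0,"gripper":0.2},
    {"dx":0,"dy":0,"dz":0,"yaw":0,"gripper":0.1},
    {"dx":0,"dy":0,"dz":0,"yaw":0,"gripper":0.1},
  ],
  force=30,
)

```text
clock: 21.28
tcp_pos: [0.5394, -0.4375, 0.0355]
orientation: [0.001, 3.141, -0.001]
contact_force: [-1.4, 0.4, 4.6]
grip_width: 0.021
gripper_force: 29.8
```

send_rows(
  steps=[
    {"dx":0,"dy":0,"dz":-0.8,"yaw":0,"gripper":0.1},
    {"dx":0,"dy":0,"dz":-4,"yaw":0,"gripper":0.1},
    {"dx":0,"dy":0,"dz":-9,"yaw":0,"gripper":0.1},
    {"dx":0,"dy":0,"dz":-14,"yaw":0,"gripper":0.1},
    {"dx":0,"dy":4,"dz":-14,"yaw":0,"gripper":0.1},
  ],
)

```text
clock: 21.9
tcp_pos: [0.5394, -0.4023, 0.1801]
orientation: [0.009, 3.135, -0.012]
contact_force: [0.2, 0.7, -1.5]
grip_width: 0.0207
gripper_force: 29.6
```

send_rows(
  steps=[
    {"dx":0,"dy":5,"dz":0,"yaw":0,"gripper":0.1},
    {"dx":0.3,"dy":10,"dz":0,"yaw":0,"gripper":0.1},
    {"dx":0.6,"dy":15,"dz":0,"yaw":0,"gripper":0.1},
    {"dx":1,"dy":20,"dz":0,"yaw":0,"gripper":0.1},
    {"dx":1.3,"dy":24,"dz":0,"yaw":0,"gripper":0.1},
  ],
)

```text
clock: 22.52
tcp_pos: [0.5256, -0.1547, 0.1748]
orientation: [0.001, -3.141, -0.001]
contact_force: [0.5, -0.0, -0.6]
grip_width: 0.0214
gripper_force: 29.6
```

send_rows(
  steps=[
    {"dx":0,"dy":4,"dz":0,"yaw":0,"gripper":0.1},
    {"dx":0,"dy":6.4,"dz":0,"yaw":0,"gripper":0.1},
    {"dx":0,"dy":6.4,"dz":3,"yaw":0,"gripper":0.1},
    {"dx":0,"dy":6.4,"dz":6,"yaw":0,"gripper":0.1},
    {"dx":0,"dy":6.4,"dz":6,"yaw":0,"gripper":0.1},
  ],
)

```text
clock: 23.15
tcp_pos: [0.5244, -0.0929, 0.1133]
orientation: [-0.001, -3.137, -0.0]
contact_force: [-0.7, 0.5, -0.2]
grip_width: 0.0216
gripper_force: 29.6
```

```bash
python3 -c "
from h import *
from bench import imaging
f=imaging.grab_frame('top');X=cloud(f);P=X[165:218,210:245].reshape(-1,3);P=P[(P[:,2]>.021)&(P[:,2]<.03)]
print(len(P),cv2.minAreaRect(P[:,:2].astype(np.float32)*1000))
go(526.5,-92,53.5,0)"
```

```text
32 ((503.2035827636719, -113.58479309082031), (18.217164993286133, 40.42197799682617), 85.92089080810547)
d cm [-0.12  0.13  6.11] yaw now -0.05 turn -0.05 tilt z [-0.002 -0.    -1.   ]
```

send_rows(
  steps=[
    {"dx":0,"dy":0.1,"dz":2.5,"yaw":0,"gripper":0.1},
    {"dx":0,"dy":0.1,"dz":4.5,"yaw":0,"gripper":0.1},
    {"dx":0,"dy":0.1,"dz":5.3,"yaw":0,"gripper":0.1},
    {"dx":0,"dy":0.1,"dz":5.7,"yaw":0,"gripper":0.1},
    {"dx":0,"dy":0.1,"dz":5.8,"yaw":0,"gripper":0.1},
  ],
)

```text
clock: 23.82
tcp_pos: [0.5268, -0.0923, 0.0575]
orientation: [0.001, 3.141, 0.0]
contact_force: [0.4, -0.3, -0.6]
grip_width: 0.0213
gripper_force: 29.6
```

send_rows(
  steps=[
    {"dx":0,"dy":0,"dz":0.1,"yaw":0,"gripper":0.1},
    {"dx":0,"dy":0,"dz":0.2,"yaw":0,"gripper":0.1},
    {"dx":0,"dy":0,"dz":0.2,"yaw":0,"gripper":0.1},
    {"dx":0,"dy":0,"dz":0.2,"yaw":0,"gripper":0.1},
  ],
)

```text
clock: 24.32
tcp_pos: [0.5263, -0.0922, 0.0549]
orientation: [0.001, 3.142, 0.0]
contact_force: [0.1, -0.5, -1.1]
grip_width: 0.0213
gripper_force: 29.6
```

send_rows(
  steps=[
    {"dx":0,"dy":0,"dz":0.1,"yaw":0,"gripper":0.1},
    {"dx":0,"dy":0,"dz":0.1,"yaw":0,"gripper":0.1},
    {"dx":0,"dy":0,"dz":0.1,"yaw":0,"gripper":0.1},
  ],
)

```text
clock: 24.7
tcp_pos: [0.5263, -0.0922, 0.0539]
orientation: [0.001, 3.142, -0.0]
contact_force: [0.6, 0.3, 0.3]
grip_width: 0.0215
gripper_force: 29.7
```

send_rows(
  steps=[
    {"dx":0,"dy":0,"dz":0.08,"yaw":0,"gripper":0.1},
    {"dx":0,"dy":0,"dz":0.08,"yaw":0,"gripper":0.1},
  ],
)

```text
clock: 24.95
tcp_pos: [0.5264, -0.0922, 0.0531]
orientation: [0.001, 3.141, 0.0]
contact_force: [0.1, -0.9, -0.4]
grip_width: 0.0217
gripper_force: 29.9
```

send_rows(
  steps=[
    {"dx":0,"dy":0,"dz":0,"yaw":0,"gripper":0.35},
    {"dx":0,"dy":0,"dz":0,"yaw":0,"gripper":0.5},
    {"dx":0,"dy":0,"dz":0,"yaw":0,"gripper":0.6},
    {"dx":0,"dy":0,"dz":0,"yaw":0,"gripper":0.6},
    {"dx":0,"dy":0,"dz":-2.5,"yaw":0,"gripper":0.6},
  ],
)

```text
clock: 25.58
tcp_pos: [0.5249, -0.092, 0.077]
orientation: [-0.001, -3.138, -0.0]
contact_force: [-0.1, -0.5, 0.6]
grip_width: 0.0514
gripper_force: 0.0
```

send_rows(
  steps=[
    {"dx":0,"dy":0,"dz":-5,"yaw":0,"gripper":0.6},
    {"dx":0,"dy":0,"dz":-10,"yaw":0,"gripper":0.6},
    {"dx":0,"dy":0,"dz":-16,"yaw":0,"gripper":0.6},
    {"dx":0,"dy":-6,"dz":-16,"yaw":0,"gripper":0.6},
    {"dx":0,"dy":-8,"dz":-16,"yaw":0,"gripper":0.6},
  ],
)

```text
clock: 26.2
tcp_pos: [0.526, -0.1755, 0.2394]
orientation: [0.006, 3.139, -0.002]
contact_force: [0.2, 0.7, -0.0]
grip_width: 0.0514
gripper_force: 0.0
```

send_rows(
  steps=[
    {"dx":0,"dy":-6,"dz":0,"yaw":0,"gripper":0.6},
    {"dx":0,"dy":-12,"dz":0,"yaw":0,"gripper":0.6},
    {"dx":0,"dy":-18,"dz":0,"yaw":0,"gripper":0.6},
    {"dx":0,"dy":-24,"dz":0,"yaw":0,"gripper":0.6},
    {"dx":0,"dy":-28,"dz":0,"yaw":0,"gripper":0.6},
  ],
)

```text
clock: 26.82
tcp_pos: [0.5248, -0.4553, 0.2379]
orientation: [-0.005, -3.141, 0.001]
contact_force: [0.9, 1.2, -0.5]
grip_width: 0.051
gripper_force: 0.0
```

```bash
python3 - <<'E'
from h import *
from bench import imaging
f=imaging.grab_frame("top"); X=cloud(f); Z=X[...,2]
def box(n,u0,u1,v0,v1,z0,z1): 
    P=X[v0:v1,u0:u1].reshape(-1,3); P=P[(P[:,2]>z0)&(P[:,2]<z1)]; r=cv2.minAreaRect(P[:,:2].astype(np.float32)*1000); print(n,len(P),np.round(P.mean(0)*1000,1),np.round(r[0],1),np.round(r[1],1),round(r[2],1))
box("w100",212,243,170,205,.056,.09); box("Span",212,243,165,215,.021,.03); box("Sbody",210,245,165,218,.012,.1)
box("w500",150,200,160,210,.112,.14); box("w200",265,302,160,200,.086,.12)
box("timer",266,300,214,246,.01,.03);box("dish",265,300,136,161,.008,.03)
cv2.imwrite("pics/end.png",cv2.resize(f["color"][130:250,120:370,::-1],None,fx=3,fy=3))
E
```

```text
w100 28 [526.1 -94.6  66.3] [526.1 -95.1] [14.1 13.9] 43.5
Span 292 [524.7 -90.2  23.8] [508.6 -91.1] [92.4 66. ] 0.2
Sbody 782 [509.8 -91.5  22.3] [508. -91.] [105.1  70.1] 2.5
w500 81 [527.7  59.5 122.7] [528.1  59.6] [24.7 24.5] 44.8
w200 42 [ 546.6 -257.2   92.5] [ 546.7 -257.8] [17.  17.4] 89.1
timer 480 [ 403.6 -249.    16. ] [ 403. -250.] [65.5 65.4] 81.8
dish 353 [ 641.1 -255.4   15. ] [ 634.8 -256.7] [76.4 62. ] 5.0
```

View pics/end.png

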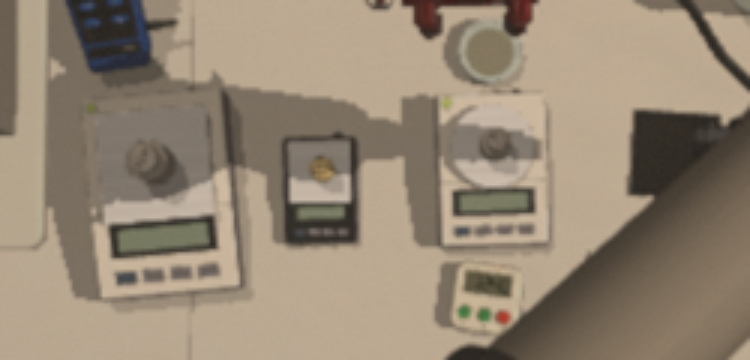

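All three weights are upright and within about 4 mm of their pan centres. They stand at crop positions (150,160), (320,168) and (495,145), and the timer and dish haven't moved. I'll hand in.

```bash
python3 -c "
from bench import workorder
print(workorder.hand_in())"
```

```text
the job is handed in; nothing more can be done
None
```

The job is handed in, with no verdict returned: each weight stands released and upright on its own balance, within about 4 mm of the pan centre, and the timer and dish have not moved.

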